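Open the code lock of the art room's cutter box

TASK

Unlock the blue tool box: roll its three dotted thumbwheels so that, from left to right as seen from the robot, they show 5, 2 and 4 dots squarely on top between the red index lines, then slide the orange latch all the way to the right (away from the wheels) up to its rubber bumper and leave it there with the code still showing. Treat the lock gently, with never more than 20 N on the box, and leave the things standing on and around the box where they are.

Things in the scene. Friction and masses are not known exactly. Their poses are not given: they have to be found in the camera images.
- lockbox: Blue steel tool box 220 (x) x 280 (y) x 72 mm (flat lid height), fixed. Origin: centre of its underside; x away from the robot, y to the robot's left, z up. In a row on the lid at x = -35 mm: three thumbwheels at y = +66, +30, -6 mm, orange latch at y = -70 mm. Beside each wheel aluminium ribs, 8 mm wide, 56 long, 5 high, with red index lines at the wheels' tops. The lid is free from its front edge to x = +25 mm.
- wheel_left_top (a point): highest point of the left wheel's rim, 86 mm above the table; fixed to the box. Each wheel is a smooth cylinder, 60 mm diameter, 24 mm wide, axle along the box's y 56 mm above the table, so its top 14 mm stand out of the lid. It bears dots 1 to 6 as on a die, each on its own coloured field: 1 white, 2 yellow, 3 green, 4 blue, 5 red, 6 orange
- wheel_mid_top (a point): highest point of the middle wheel's rim, 86 mm above the table; fixed to the box. A fingertip drives a wheel only by friction: turning it takes about 2.7 N along the rim, so press with 5 N or more; 6 to 12 N is good. The axles are stiffly sprung (sink 1 mm at 20 N); touch at 20 mm/s or slower, for a faster touch knocks harder than allowed
- wheel_right_top (a point): highest point of the right wheel's rim, 86 mm above the table; fixed to the box
- wheel_left (a joint): Left thumbwheel (code digit 5), its turn about the box's y, rad. No stops; stays where left. 1 is squarely on top at 0, 2 at 1.047, 3 at 2.094, 4 at 3.142, 5 at 4.189, 6 at 5.236, 1 again at 6.283; repeats every 6.283, also below 0. Growing = top of the wheel moves to the box's +x (away from the robot); 1 rad is 30 mm of rim
- wheel_mid (a joint): The middle thumbwheel (code digit 2), like the left one and with the same meaning of its value (2 on top at 1.047)
- wheel_right (a joint): The right thumbwheel (code digit 4), like the left one and with the same meaning of its value (4 on top at 3.142)
- latch (a joint): Latch: m slid in the box's -y (to the right) from locked; 0 locked, 0.022 fully open, against a black rubber bumper (gives 1 mm per 2.5 N). Slides with about 2 N, stays where left. Teeth inside pass notches in the wheels: unless all three wheels are within about 0.15 rad of the code it stops after about 1 mm; once open it holds the wheels
- latch_tab (a point): middle of the top of the latch's orange tab, 30 (box x) x 12 (box y) mm, standing 28 mm above the lid (on a foot 32 x 24 mm, 5 mm high); moves with the latch. About 35 mm of free lid lie between the tab and the rib beside the right wheel
- glue_a: white glue bottle with orange tip, 48 mm across, 120 mm tall, standing at one side of the lock box; origin under its centre
- glue_b: white glue bottle like glue_a, standing at the other side of the lock box; origin under its centre
- cap: black cone-shaped bottle cap, 26 mm across, 34 mm tall, standing loose on the lid behind the wheels; origin under its centre
- plaster_block: cream plaster block 40 x 70 x 22 mm lying loose on the lid behind the wheels and latch; origin under its centre
- paint_jar: red paint jar, 66 mm across, 85 mm tall, standing at the far side of the table; origin under its centre
- paint_jar2: blue paint jar with white cap, 66 mm across, 85 mm tall, standing at the far side of the table; origin under its centre
- brush: paint brush lying on the table at the right (-y); origin at the underside of its middle

How it is judged:
By the outcome, as a careful person would: the job done as asked, in the order asked, and still so for the second after the job is handed in, with the robot touching nothing.
It also fails if it takes over 72 s, if anything falls off the work surface, if the arm or the gripper's body presses on something with over 40 N, if the wrist force passes 120 N, or if a joint passes its speed limit or range.

ROBOT

A 7-joint arm with a two-finger parallel gripper is mounted at the origin on the work surface. World frame = base frame: x ahead of the robot, y to its left, z up, the work surface at z = 0. Lengths are in m, angles in degrees, forces in N, time in s.
With the tool pointing down it reaches from about 0.425 to 0.925 m from the base axis. Payload 6.8 kg.
Tool frame: the origin (TCP) lies on the centre line of the jaws, within the pads' length; the fingertips stand 17 mm ahead of it and the grasp point (between the pads) lies 2 mm behind it; z points along the fingers, x is the direction in which the jaws open and shut, and the axes are right-handed (so a half turn about z gives the same grasp; the last joint's range is limited). The gripper opens to 88 mm and grips with 3 to 60 N. Pads are 20 mm wide; open, the fingers measure 115 mm over their backs; the gripper's body (75 mm by 178 mm) begins 61 mm behind the grasp point.
Start: joints at [61.358, 27.33, 1.283, 89.118, -0.659, 63.558, -4.761], TCP at [0.258, -0.624, 0.24] pointing down, gripper open.
Joint ranges: [-169.35, 169.35], [-19.33, 120.38], [-80.79, 83.38], [13.8, 139.57], [-78.32, 258.32], [9.67, 109.79], [-169.56, 169.56]. Speed limits (degrees/s): [136.94, 136.94, 180, 180, 180, 180, 180].

INTERFACE

Orientations are given as [roll, pitch, yaw] about the fixed x, y, z axes, in that order (R = Rz(yaw) Ry(pitch) Rx(roll)).
In Python, from cell import ctrl, eyes, finder gives the robot as it stands.
- The arm moves only by the tool step_arm, never from a script. Its argument "steps" is a list of rows, each a list of 3 entries, a list of its own where there are three numbers: the shift along the tool's x, y, z in cm, then the turn, a rotation vector about the tool's x, y, z in degrees, then the closure, from -1 (fully open) to 1 (shut). In form: [[[dx, dy, dz], [ax, ay, az], grip], ...]. A call has 1 to 8 rows; each row shifts and turns the pose as measured when the row begins, along the tool's axes as they then stand; what a row does not reach is not made up. A row lasts 1/10 s, in which the tool goes at most 50 mm and 8.59 degrees, less where a joint would pass 70% of its speed; a pose out of reach is approached as far as the arm can. A call with a gripper value outside its range is refused whole. The fingers move at their own pace and stop on an object; "newtons" is the grip in N (left out, the last holds). Time passes only in rows, so rows that do not move let the fingers close. It gives the time, the measured TCP pose, the force and the opening at its end, in the units of the state.
- ctrl.sense(): the state, without advancing time (a new reading comes with each control period).
- eyes.get_image(name): name is "scene" or "top" or "wrist"; returns a dict with "pixels" (420x560x3 uint8, red, green, blue), "fx", "fy", "cx", "cy" (pixels), "k1" (the pictures are not rectified: a ray, as slopes to the right and down, at radius r is drawn at 1 + k1 r^2 times it, then the intrinsics apply), "R" (3x3) and "t" (3): a world point X has camera coordinates R X + t; the wrist camera has in their place "tool_from_camera" (4x4, takes a point from camera to tool coordinates, whose origin is the TCP and whose axes are the tool frame's). Camera axes: x right, y down, z forward; pixel columns grow to the right and rows downward; lengths in m; the calibration is good to about 2 mm. A picture is of the moment at which its call begins: read the wrist's pose just before it. There is no depth.
- ctrl.sign_off(): hands the job in, once; it reports no verdict.
Trained networks look in a picture, given as the dict that the camera call returned (one of the last four; its "shot" number tells which), for a name from the list of things; names that differ only in an ending like _2 or _b are one class to them, and where a whole thing is asked for, a point or a joint stands for the part that bears it (a point fixed in the world has none). Each returns a list of dicts, best first, with "conf" (0 to 1); they miss things now and then, are a little off and sometimes report something else, mostly with a low value. They report only what shows in the picture. A call takes as long as a camera call.
- finder.regions_of(picture, name): "region" (420x560 bool, what is visible of it) and "extent" ([centre column, centre row, width, height] in pixels, round what is visible of it).
- finder.pinpoint(picture, name): "xy" ([column, row] in pixels: a listed point, or the origin of a listed thing).
The state is a dict: "time_s": time; "qpos": joint angles; "joint_vel": joint speeds; "joint_efforts": joint torques, N m; "eef_pos": TCP position; "ee_rot": TCP orientation; "contact_force": force on the tool from outside, world axes, zero at the start; "ft_torque": the same for the moment, N m; "finger_gap": finger opening in m.
Only numpy, scipy, OpenCV 4.12 (cv2) and the standard library are available. Lean on these libraries where they do the work, as an engineer would, in place of code of your own. Each camera call takes 0.05 s, during which the arm holds its last target. There are 200 camera calls.

## Working session

There is one attempt and no reset: what is moved stays moved. The work goes in short steps, Python scripts to look and compute and a tool call to move; the robot and the scene stay as the last step left them, time stands still between calls to the robot, and variables do not carry over. Pictures are saved under pics/ and viewed, about 8 in all and at most 12, crops included, and the job is handed in when it is done.

Besides the shell and the picture viewer there is one more tool, called after "Emit:" by a JSON object that holds its "op" and its "data", one argument or row to a line. step_arm: Moves the arm, as the interface text tells. Its arguments: {"type":"object","properties":{"steps":{"type":"array"},"newtons":{"type":"number"}},"required":["steps"]}

```bash
ls; mkdir -p pics; cat > h.py <<'E'
import numpy as np, cv2
from scipy.spatial.transform import Rotation as Ro
from cell import ctrl, eyes, finder
def pose():
    s=ctrl.sense(); return np.array(s["eef_pos"]),np.array(s["ee_rot"]),s
def shot(n):
    p,r,s=pose(); im=eyes.get_image(n)
    if n=="wrist":
        T=np.eye(4); T[:3,:3]=Ro.from_euler('xyz',r,degrees=True).as_matrix(); T[:3,3]=p
        C=np.linalg.inv(T@np.array(im["tool_from_camera"])); im["R"]=C[:3,:3]; im["t"]=C[:3,3]
    im["R"]=np.array(im["R"]);im["t"]=np.array(im["t"])
    return im
def proj(im,X):
    c=np.atleast_2d(X)@im["R"].T+im["t"]; s=c[:,:2]/c[:,2:]; s=s*(1+im["k1"]*(s**2).sum(1,keepdims=True))
    return s*[im["fx"],im["fy"]]+[im["cx"],im["cy"]]
def atz(im,uv,z):
    d=(np.array(uv)-[im["cx"],im["cy"]])/[im["fx"],im["fy"]]; s=d.copy()
    for _ in range(20): s=d/(1+im["k1"]*(s**2).sum())
    R=im["R"]; o=-R.T@im["t"]; v=R.T@np.r_[s,1]; return o+v*(z-o[2])/v[2]
def save(im,f,crop=None,k=1):
    a=im["pixels"][:,:,::-1]
    if crop: a=a[crop[1]:crop[3],crop[0]:crop[2]]
    cv2.imwrite("pics/"+f,cv2.resize(a,None,fx=k,fy=k,interpolation=cv2.INTER_CUBIC))
E
python3 - <<'E'
from h import *
p,r,s=pose();print(p,r,s["finger_gap"],s["contact_force"],s["time_s"])
for n in ("top","scene"):
    im=shot(n);save(im,n+"0.png")
    for nm,z in (("wheel_left_top",.086),("wheel_mid_top",.086),("wheel_right_top",.086),("latch_tab",.1),("lockbox",0),("glue_a",0),("cap",.072),("plaster_block",.072)):
        for d in finder.pinpoint(im,nm)[:2]: print(n,nm,round(d["conf"],2),np.round(d["xy"],1),np.round(atz(im,d["xy"],z),4))
a=cv2.imread("pics/top0.png");b=cv2.imread("pics/scene0.png")
cv2.imwrite("pics/both.png",cv2.resize(np.vstack([a,b]),None,fx=.714,fy=.714))
E
```

```text
pics
[ 0.25752545 -0.62334229  0.23869098] [ 1.79992054e+02  1.01553749e-01 -6.75500977e+01] 0.08801522415596934 [-0.11958609 -0.21400036  0.23371078] 0.0
top wheel_left_top 0.85 [204.4 248.8] [0.5444 0.0468 0.086 ]
top wheel_mid_top 0.71 [227.1 250.8] [ 0.5408 -0.0022  0.086 ]
top wheel_right_top 0.62 [246.7 253.4] [ 0.5357 -0.0443  0.086 ]
top latch_tab 0.6 [271.8 253.6] [ 0.5349 -0.098   0.1   ]
top glue_a 0.91 [339.5 251.1] [ 0.5487 -0.2547  0.    ]
top glue_a 0.67 [247.8 235.7] [ 0.5825 -0.0422  0.    ]
top cap 0.66 [217. 197.] [0.6599 0.0239 0.072 ]
top plaster_block 0.45 [152.3 235.4] [0.573  0.1648 0.072 ]
scene wheel_left_top 0.77 [352.9 238.2] [0.5431 0.0376 0.086 ]
scene wheel_mid_top 0.74 [344.1 227.6] [0.5428 0.0031 0.086 ]
scene wheel_right_top 0.95 [337.3 215. ] [ 0.535 -0.036  0.086]
scene latch_tab 0.49 [323.5 191.1] [ 0.5301 -0.1049  0.1   ]
scene latch_tab 0.32 [230.2 257.3] [ 0.8022 -0.0223  0.1   ]
scene lockbox 0.81 [322.6 246.2] [ 0.5674 -0.0316  0.    ]
scene glue_a 0.61 [371.8 318.6] [ 0.58    0.1812 -0.    ]
scene glue_a 0.57 [284.  186.3] [ 0.5488 -0.2562  0.    ]
scene cap 0.45 [304.9 258.9] [0.6571 0.0306 0.072 ]
scene cap 0.29 [287.1 184.9] [ 0.5795 -0.1884  0.072 ]
scene plaster_block 0.61 [281.7 213.7] [ 0.6378 -0.1077  0.072 ]
scene plaster_block 0.58 [335.1 216.1] [ 0.5325 -0.0461  0.072 ]
```

View pics/top0.png

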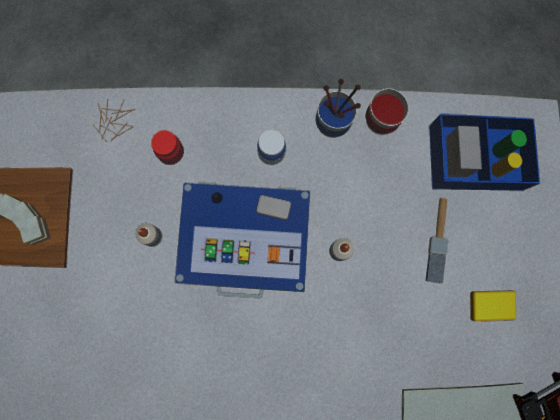

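View pics/scene0.png

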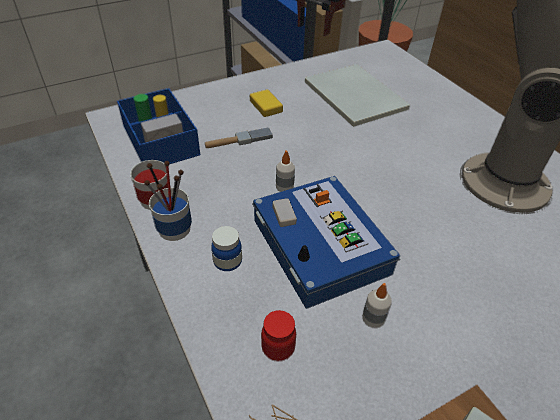

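Emit:
{"op": "step_arm", "data": {
  "steps": [
    [[-1,-4,-0.3],[0,0,-4],1],
    [[-1,-4,-0.3],[0,0,-4],1],
    [[-1,-4,-0.3],[0,0,-4],1],
    [[-1,-4,-0.3],[0,0,-4],1],
    [[-1,-4,-0.3],[0,0,-4],1],
    [[-1,-4,-0.3],[0,0,-4],1],
    [[-1,-4,-0.3],[0,0,-4],1],
    [[-1,-4,-0.3],[0,0,-4],1]
  ]
}}

```text
time_s: 1.7
eef_pos: [0.4655, -0.3704, 0.263]
ee_rot: [179.7, -0.0, -35.2]
contact_force: [0.3, -0.4, -0.3]
finger_gap: 0.0273
```

Emit:
{"op": "step_arm", "data": {
  "steps": [
    [[-1,-4,0],[0,0,-4],1],
    [[-1,-4,0],[0,0,-4],1],
    [[-1,-4,0],[0,0,-4],1],
    [[-1,-4,0],[0,0,-4],1],
    [[-1,-4,0],[0,0,-4],1],
    [[-1,-4,0],[0,0,-4],1],
    [[-1,-4,0],[0,0,-4],1],
    [[-1,-4,0],[0,0,-4],1]
  ]
}}

```text
time_s: 2.5
eef_pos: [0.5063, -0.0337, 0.2634]
ee_rot: [179.6, -0.3, -1.7]
contact_force: [0.1, -0.1, 0.3]
finger_gap: 0.0008
```

```bash
python3 - <<'E'
from h import *
p,r,s=pose();print(p,r,s["qpos"],s["finger_gap"],s["contact_force"],s["time_s"])
im=shot("wrist");save(im,"w0.png");print(im["R"],im["t"],im["fx"])
for nm,z in (("wheel_left_top",.086),("wheel_mid_top",.086),("wheel_right_top",.086),("latch_tab",.1),("cap",.072),("plaster_block",.072)):
        for d in finder.pinpoint(im,nm)[:2]: print(nm,round(d["conf"],2),np.round(d["xy"],1),np.round(atz(im,d["xy"],z),4))
E
```

```text
[ 0.50632915 -0.03372072  0.26341148] [179.64072329  -0.26294298  -1.74520013] [ 20.55567294  12.06219715 -27.46145791 108.79535033   6.8136528
  60.43209616 -11.4849991 ] 0.0007823966945510255 [ 0.0783467  -0.06882701  0.29479212] 2.5
[[ 0.99955221 -0.02966976  0.003885  ]
 [-0.0294363  -0.9516483   0.30577608]
 [-0.00537515 -0.30575351 -0.95209553]] [-0.50906148 -0.06237985  0.40717787] 330.5388053377081
wheel_left_top 0.77 [317.6 117. ] [0.5452 0.0371 0.086 ]
wheel_left_top 0.73 [336.8 171.7] [ 0.5644 -0.016   0.086 ]
wheel_mid_top 0.8 [317.5 155.7] [5.452e-01 4.000e-04 8.600e-02]
wheel_right_top 0.68 [311.4 259.1] [ 0.5391 -0.111   0.086 ]
wheel_right_top 0.62 [316.1 192. ] [ 0.5439 -0.0362  0.086 ]
latch_tab 0.82 [310.1 256.2] [ 0.5365 -0.1006  0.1   ]
cap 0.69 [428.1 123.3] [0.6584 0.0282 0.072 ]
plaster_block 0.96 [397.7 242.9] [ 0.6371 -0.1014  0.072 ]
plaster_block 0.48 [337.3 174.1] [ 0.5674 -0.0214  0.072 ]
```

View pics/w0.png

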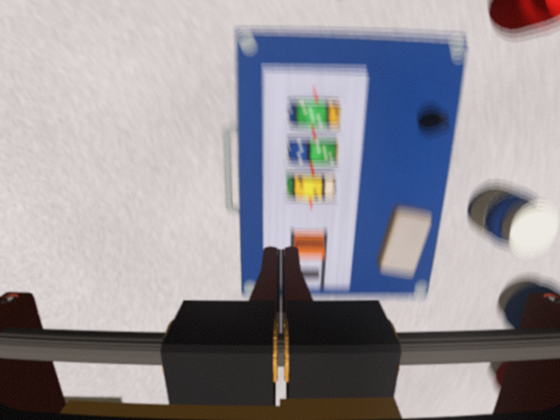

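```bash
python3 - <<'E'
from h import *
im=shot("wrist");im=shot("wrist");save(im,"w1.png",(225,20,475,300),2.1)
P=[]
for nm,z in (("wheel_left_top",.086),("wheel_mid_top",.086),("wheel_right_top",.086),("latch_tab",.1),("cap",.072),("plaster_block",.072)):
        for d in finder.pinpoint(im,nm)[:2]: print(nm,round(d["conf"],2),np.round(d["xy"],1),np.round(atz(im,d["xy"],z),4))
print(pose()[:2])
E
```

```text
wheel_left_top 0.97 [315.5 115.7] [0.5436 0.0347 0.086 ]
wheel_mid_top 0.57 [315.5 153.5] [ 0.5433 -0.001   0.086 ]
wheel_right_top 0.6 [316.1 188.8] [ 0.5438 -0.0365  0.086 ]
wheel_right_top 0.55 [431.1 118.1] [0.6548 0.0296 0.086 ]
latch_tab 0.82 [310.8 254.4] [ 0.5367 -0.1021  0.1   ]
cap 0.65 [429.3 121. ] [0.6595 0.0261 0.072 ]
plaster_block 0.63 [400.4 237.2] [ 0.639  -0.0987  0.072 ]
plaster_block 0.54 [315.8 190.9] [ 0.5449 -0.0424  0.072 ]
(array([ 0.50633723, -0.03568995,  0.2631332 ]), array([179.64280232,  -0.21396732,  -1.94336227]))
```

View pics/w1.png

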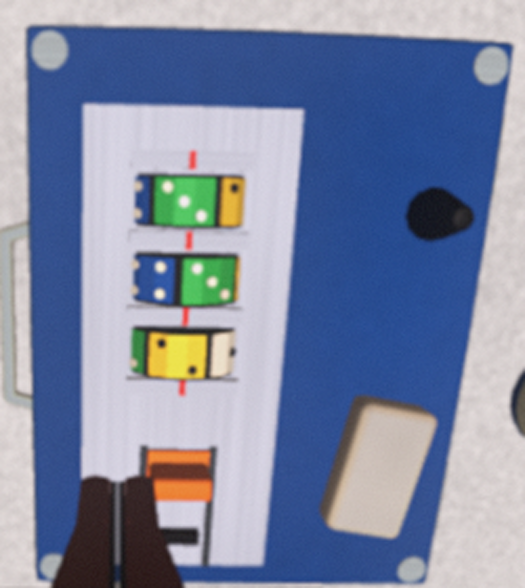

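```bash
python3 - <<'E'
from h import *
im=shot("wrist")
o=lambda x,y:(225+x/2.1,20+y/2.1)
L=[atz(im,o(*q),.077) for q in((193,160),(189,241),(186,316),(182,388))]
print(np.round(L,4))
L=np.array(L);k=np.polyfit(L[:,1],L[:,0],1);yaw=-np.arctan(k[0]);print("yaw",np.degrees(yaw))
C=[atz(im,o(*q),z)[:2] for q,z in(((49,49),.072),((490,66),.072),((411,570),.072),((53,567),.072))];print(np.round(C,4),np.mean(C,0),np.linalg.norm(C[1]-C[0]),np.linalg.norm(C[2]-C[1]))
u=np.array([np.cos(yaw),np.sin(yaw)])
for y,qs,base in((.0347,((151,203,3.5),(219,203,2.5)),3),(-.001,((180,280,3.5),(238,280,2.5)),3),(-.0365,((147,350,2.5),(208,354,1.5)),2)):
    c=np.array([np.polyval(k,y),y])
    for a,b,n in qs:
        t=np.linspace(-1.2,1.2,961)
        X=np.c_[c+30e-3*np.sin(t)[:,None]*u,.056+.03*np.cos(t)]
        px=proj(im,X); ph=t[np.argmin(abs(px[:,0]-o(a,b)[0]))]
        print(c,n,round(ph,3),"theta",round((n-1)*1.0472+ph,3))
E
```

```text
[[ 0.5457  0.0541  0.077 ]
 [ 0.5437  0.0177  0.077 ]
 [ 0.5421 -0.018   0.077 ]
 [ 0.54   -0.0543  0.077 ]]
yaw -2.964092466278524
[[ 0.4824  0.104 ]
 [ 0.6826  0.0931]
 [ 0.6696 -0.1676]
 [ 0.4686 -0.1573]] [ 0.5758317  -0.03194952] 0.2004855977562263 0.261005284048043
[0.54466964 0.0347    ] 3.5 -0.67 theta 1.948
[0.54466964 0.0347    ] 2.5 0.415 theta 1.986
[ 0.54282112 -0.001     ] 3.5 -0.145 theta 2.473
[ 0.54282112 -0.001     ] 2.5 0.988 theta 2.558
[ 0.54098295 -0.0365    ] 2.5 -0.655 theta 0.916
[ 0.54098295 -0.0365    ] 1.5 0.378 theta 0.901
```

Emit:
{"op": "step_arm", "data": {
  "steps": [
    [[0.4,-1.2,2.2],[0,0,1],1],
    [[0.4,-1.2,2.2],[0,0,0],1],
    [[0.4,-1.2,2.2],[0,0,0],1],
    [[0.4,-1.2,2.2],[0,0,0],1],
    [[0.4,-1.2,2.2],[0,0,0],1],
    [[0.3,-1.2,2.2],[0,0,0],1],
    [[0,0,0.5],[0,0,0],1],
    [[0,0,0],[0,0,0],1]
  ]
}}

```text
time_s: 4.1
eef_pos: [0.5367, 0.0352, 0.1226]
ee_rot: [179.6, -0.5, -3.1]
contact_force: [0.1, -0.2, 0.1]
finger_gap: 0.0004
```

```bash
cat >> h.py <<'E'
BY=np.radians(-3.0); U=np.array([np.cos(BY),np.sin(BY)]); V=np.array([-np.sin(BY),np.cos(BY)])
W=dict(L=np.array([.5445,.0350]),M=np.array([.5426,-.001]),R=np.array([.5407,-.0365]),T=np.array([.5372,-.1001]))
def rel(k,im=None):
    p,r,s=pose(); d=p[:2]-W[k]
    print(k,"box dx,dy mm",np.round(1e3*np.array([d@U,d@V]),1),"tip z",round(1e3*(p[2]-.017),1),"rot",np.round(r,2),"F",np.round(s["contact_force"],1),"t",s["time_s"])
E
python3 -c "from h import *; rel('L')"
```

```text
L box dx,dy mm [-7.8 -0.2] tip z 105.6 rot [179.61  -0.47  -3.14] F [ 0.1 -0.2  0.1] t 4.1
```

Emit:
{"op": "step_arm", "data": {
  "steps": [
    [[-0.4,0,0.8],[0.4,-0.5,0],1],
    [[0,0,0.7],[0,0,0],1],
    [[0,0,0],[0,0,0],1],
    [[0,0,0.1],[0,0,0],1],
    [[0,0,0.1],[0,0,0],1]
  ]
}}

```text
time_s: 4.6
eef_pos: [0.5339, 0.0327, 0.1074]
ee_rot: [180.0, -0.2, -3.4]
contact_force: [0.9, 0.2, -0.2]
finger_gap: 0.0005
```

Emit:
{"op": "step_arm", "data": {
  "steps": [
    [[0,0,0.1],[0,0,0],1]
  ]
}}

```text
time_s: 4.7
eef_pos: [0.5342, 0.0326, 0.1067]
ee_rot: [-180.0, -0.2, -3.4]
contact_force: [-1.2, 0.3, 0.8]
finger_gap: 0.0003
```

Emit:
{"op": "step_arm", "data": {
  "steps": [
    [[0,0,0.1],[0,0,0],1]
  ]
}}

```text
time_s: 4.8
eef_pos: [0.5343, 0.0325, 0.1058]
ee_rot: [180.0, -0.3, -3.4]
contact_force: [0.6, -1.0, -0.2]
finger_gap: 0.0004
```

Emit:
{"op": "step_arm", "data": {
  "steps": [
    [[0,-0.2,0.1],[0,0,-0.3],1]
  ]
}}

```text
time_s: 4.9
eef_pos: [0.5346, 0.0343, 0.1048]
ee_rot: [180.0, -0.3, -3.1]
contact_force: [-0.6, 0.3, 1.1]
finger_gap: 0.0002
```

Emit:
{"op": "step_arm", "data": {
  "steps": [
    [[0,0,0.1],[0,0,0],1]
  ]
}}

```text
time_s: 5.0
eef_pos: [0.5346, 0.0348, 0.1039]
ee_rot: [-180.0, -0.3, -3.0]
contact_force: [0.5, -0.2, 0.0]
finger_gap: 0.0004
```

Emit:
{"op": "step_arm", "data": {
  "steps": [
    [[0,0,0.1],[0,0,0],1]
  ]
}}

```text
time_s: 5.1
eef_pos: [0.5347, 0.0349, 0.1028]
ee_rot: [180.0, -0.3, -3.0]
contact_force: [-0.8, -0.7, 1.5]
finger_gap: 0.0007
```

Emit:
{"op": "step_arm", "data": {
  "steps": [
    [[0,0,0.1],[0,0,0],1]
  ]
}}

```text
time_s: 5.2
eef_pos: [0.5348, 0.0349, 0.1021]
ee_rot: [180.0, -0.3, -3.0]
contact_force: [-3.0, -0.6, 8.0]
finger_gap: 0.0004
```

Emit:
{"op": "step_arm", "data": {
  "steps": [
    [[0.3,0,0.05],[0,0,0],1]
  ]
}}

```text
time_s: 5.3
eef_pos: [0.5373, 0.0347, 0.1021]
ee_rot: [180.0, -0.2, -3.0]
contact_force: [-5.0, -1.6, 12.5]
finger_gap: 0.0007
```

Emit:
{"op": "step_arm", "data": {
  "steps": [
    [[0.3,0,0.05],[0,0,0],1]
  ]
}}

```text
time_s: 5.4
eef_pos: [0.5403, 0.0346, 0.1024]
ee_rot: [179.9, -0.2, -3.0]
contact_force: [-3.5, -0.9, 11.3]
finger_gap: 0.0005
```

Emit:
{"op": "step_arm", "data": {
  "steps": [
    [[0.3,0,0.05],[0,0,0],1]
  ]
}}

```text
time_s: 5.5
eef_pos: [0.5434, 0.0345, 0.1028]
ee_rot: [179.9, -0.2, -3.0]
contact_force: [-2.3, -0.7, 8.6]
finger_gap: 0.0002
```

Emit:
{"op": "step_arm", "data": {
  "steps": [
    [[0.3,0,0.05],[0,0,0],1],
    [[0.3,0,0.06],[0,0,0],1]
  ]
}}

```text
time_s: 5.7
eef_pos: [0.5492, 0.0342, 0.1028]
ee_rot: [179.8, -0.2, -3.0]
contact_force: [-3.8, -1.1, 5.1]
finger_gap: 0.0005
```

Emit:
{"op": "step_arm", "data": {
  "steps": [
    [[0.3,0,0.08],[0,0,0],1]
  ]
}}

```text
time_s: 5.8
eef_pos: [0.5521, 0.0341, 0.1024]
ee_rot: [179.8, -0.2, -3.0]
contact_force: [-1.9, -0.7, 5.0]
finger_gap: 0.0005
```

Emit:
{"op": "step_arm", "data": {
  "steps": [
    [[0.3,0,0.1],[0,0,0],1]
  ]
}}

```text
time_s: 5.9
eef_pos: [0.5552, 0.0339, 0.1019]
ee_rot: [179.8, -0.2, -3.0]
contact_force: [-1.8, -1.3, 8.9]
finger_gap: 0.0001
```

Emit:
{"op": "step_arm", "data": {
  "steps": [
    [[0.2,0,0.1],[0,0,0],1],
    [[0,0,-0.6],[0,0,0],1],
    [[-1.4,-0.05,-0.2],[0.2,0,0],1],
    [[-1.2,-0.05,0.2],[0,0,0],1],
    [[0,0,0.3],[0,0,0],1],
    [[0,0,0],[0,0,0],1]
  ]
}}

```text
time_s: 6.5
eef_pos: [0.5313, 0.0365, 0.1049]
ee_rot: [-180.0, -0.3, -3.0]
contact_force: [1.1, -0.1, 0.3]
finger_gap: 0.0002
```

```bash
python3 - <<'E'
from h import *
rel('L');im=shot("wrist");save(im,"w2.png",None,1.4)
print([np.round(proj(im,[np.r_[W[k]+.0*U,.086]])[0],1) for k in 'LMR'])
E
```

```text
L box dx,dy mm [-13.3   0.8] tip z 87.9 rot [-179.99   -0.3    -3.02] F [ 1.1 -0.1  0.3] t 6.5
[array([302.6, 264.6]), array([301.2, 319.6]), array([299.9, 367.2])]
```

View pics/w2.png

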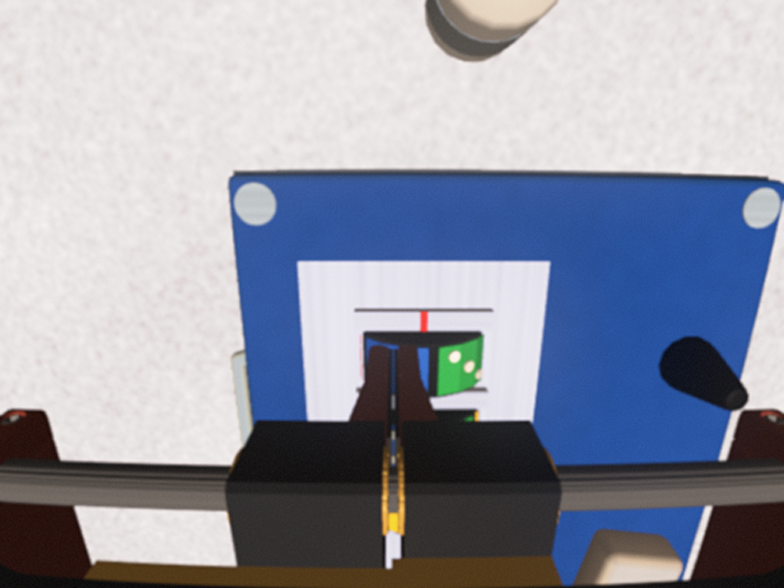

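Emit:
{"op": "step_arm", "data": {
  "steps": [
    [[0.05,0.08,0.1],[0,0,0],1],
    [[0,0,0.1],[0,0,0],1]
  ]
}}

```text
time_s: 6.75
eef_pos: [0.5326, 0.0357, 0.1029]
ee_rot: [-180.0, -0.3, -3.0]
contact_force: [-0.9, 0.2, -0.1]
finger_gap: 0.0005
```

Emit:
{"op": "step_arm", "data": {
  "steps": [
    [[0,0,0.1],[0,0,0],1]
  ]
}}

```text
time_s: 6.85
eef_pos: [0.5329, 0.0357, 0.1019]
ee_rot: [-180.0, -0.3, -3.0]
contact_force: [-2.8, 0.3, 6.4]
finger_gap: 0.0002
```

Emit:
{"op": "step_arm", "data": {
  "steps": [
    [[0,0,0.1],[0,0,0],1]
  ]
}}

```text
time_s: 6.95
eef_pos: [0.533, 0.0357, 0.1014]
ee_rot: [-180.0, -0.3, -3.1]
contact_force: [-3.5, -0.6, 10.7]
finger_gap: 0.0004
```

Emit:
{"op": "step_arm", "data": {
  "steps": [
    [[0.3,0,0.03],[0,0,0],1],
    [[0.3,0,0.04],[0,0,0],1],
    [[0.3,0,0.05],[0,0,0],1]
  ]
}}

```text
time_s: 7.25
eef_pos: [0.5419, 0.0353, 0.1027]
ee_rot: [179.9, -0.3, -3.1]
contact_force: [-3.0, -0.8, 9.3]
finger_gap: 0.0006
```

Emit:
{"op": "step_arm", "data": {
  "steps": [
    [[0.3,0,0.05],[0,0,0],1],
    [[0.3,0,0.06],[0,0,0],1],
    [[0.3,0,0.07],[0,0,0],1]
  ]
}}

```text
time_s: 7.55
eef_pos: [0.5513, 0.0349, 0.1026]
ee_rot: [179.8, -0.2, -3.1]
contact_force: [-2.2, 0.4, 5.4]
finger_gap: 0.0004
```

Emit:
{"op": "step_arm", "data": {
  "steps": [
    [[0.3,0,0.1],[0,0,0],1],
    [[0.2,0,0.1],[0,0,0],1],
    [[0,0,-0.6],[0,0,0],1],
    [[-1.4,-0.05,-0.2],[0.2,0,0],1],
    [[-1.2,-0.05,0.2],[0,0,0],1],
    [[0,0,0.3],[0,0,0],1],
    [[0,0,0],[0,0,0],1]
  ]
}}

```text
time_s: 8.25
eef_pos: [0.5315, 0.0372, 0.1049]
ee_rot: [-180.0, -0.4, -3.1]
contact_force: [0.2, -0.4, 0.8]
finger_gap: 0.0004
```

```bash
cat >> h.py <<'E'
COL={1:(200,190,175),2:(220,180,40),3:(40,150,60),4:(40,70,170),5:(190,40,40),6:(230,120,40)}
def line(k,off=0.0):
    """unroll rim strip of wheel k at lateral offset; prints colour runs over phi (+x positive)"""
    im=shot("wrist"); t=np.linspace(-.9,.9,91)
    X=np.array([np.r_[W[k]+V*off+U*.03*np.sin(a),.056+.03*np.cos(a)] for a in t])
    px=proj(im,X); out=[]
    hsv=cv2.cvtColor(im["pixels"],cv2.COLOR_RGB2HSV)
    for a,(x,y) in zip(t,px):
        if not(0<=x<559 and 0<=y<419): n='?'
        else:
            h,s,v=hsv[int(round(y)),int(round(x))].astype(int)
            n='k' if v<60 else 'W' if s<70 else 'r' if h<6 or h>172 else 'o' if h<20 else 'y' if h<36 else 'g' if h<90 else 'b'
        out.append(n)
    s=''.join(out); print(k,off,s[:45]+'|'+s[45]+'|'+s[46:],"px0",np.round(px[45]))
    return im
E
python3 - <<'E'
from h import *
rel('L')
for o in(.009,0.005): im=line('L',o)
save(im,"w3.png",(220,180,400,320),3)
E
```

```text
L box dx,dy mm [-13.1   1.5] tip z 87.9 rot [-179.95   -0.39   -3.11] F [ 0.2 -0.4  0.8] t 8.25
L 0.009 rrrrrrrrrrrrrrrrrrrrrrrrrrrrrrWrrrrrrrrrrkbbb|b|bbbbbbbbbbbbbbbbbbbbbbbbbbbbbbbbbbbbbbbbbbbbb px0 [302. 251.]
L 0.005 WWWWrrrbWrrWrWrrrrWrWkkWWWWkWrrkrkkrkrrkkkbbb|b|bbbWWWWWWWWWWbbbbbbbbbbbbbbbbWWWWWWWWWWWWbbbb px0 [302. 257.]
```

View pics/w3.png

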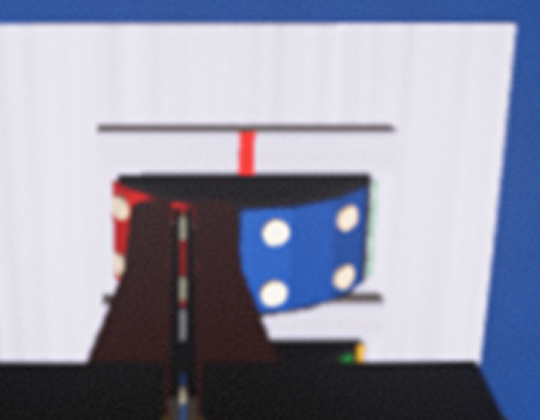

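```bash
cat >> h.py <<'E'
def phi(im,k,col,off=0):
    t=np.linspace(-1.2,1.2,2401)
    px=proj(im,np.array([np.r_[W[k]+V*off+U*.03*np.sin(a),.056+.03*np.cos(a)] for a in t]))
    return round(t[np.argmin(abs(px[:,0]-col))],3)
E
python3 - <<'E'
from h import *
im=shot("wrist")
for x,o in((275,.004),(346,.004),(273,-.006),(344,-.006)): print(phi(im,'L',220+x/3,o))
im["x"]=0
print(proj(im,[np.r_[W['L']+V*.018,.077]])*1, 220+246/3)
E
```

```text
0.187
0.722
0.184
0.728
[[301.05306297 229.57775051]] 302.0
```

Emit:
{"op": "step_arm", "data": {
  "steps": [
    [[0.35,0.15,0.1],[0,0,0],1],
    [[0,0,0.05],[0,0,0],1],
    [[0,0,0.05],[0,0,0],1]
  ]
}}

```text
time_s: 8.7
eef_pos: [0.5367, 0.0355, 0.1031]
ee_rot: [-179.9, -0.4, -3.1]
contact_force: [-1.3, 0.6, 2.1]
finger_gap: 0.001
```

Emit:
{"op": "step_arm", "data": {
  "steps": [
    [[0,0,0.1],[0,0,0],1]
  ]
}}

```text
time_s: 8.8
eef_pos: [0.5369, 0.0356, 0.1023]
ee_rot: [-179.9, -0.4, -3.2]
contact_force: [-3.1, -0.9, 8.7]
finger_gap: 0.0006
```

Emit:
{"op": "step_arm", "data": {
  "steps": [
    [[0,0,0.07],[0,0,0],1]
  ]
}}

```text
time_s: 8.9
eef_pos: [0.5369, 0.0356, 0.1022]
ee_rot: [-179.9, -0.4, -3.2]
contact_force: [-4.6, -1.0, 10.5]
finger_gap: 0.0006
```

Stroke target: +17.5 mm → x≈0.5545.

Emit:
{"op": "step_arm", "data": {
  "steps": [
    [[0.3,0,0.04],[0,0,0],1],
    [[0.3,0,0.05],[0,0,0],1],
    [[0.3,0,0.05],[0,0,0],1]
  ]
}}

```text
time_s: 9.2
eef_pos: [0.5456, 0.0351, 0.103]
ee_rot: [180.0, -0.4, -3.2]
contact_force: [-2.4, -1.3, 6.1]
finger_gap: 0.0004
```

Emit:
{"op": "step_arm", "data": {
  "steps": [
    [[0.3,0,0.06],[0,0,0],1],
    [[0.3,0,0.07],[0,0,0],1]
  ]
}}

```text
time_s: 9.4
eef_pos: [0.5514, 0.0349, 0.1025]
ee_rot: [179.9, -0.4, -3.1]
contact_force: [-2.6, -0.7, 6.0]
finger_gap: 0.0006
```

Emit:
{"op": "step_arm", "data": {
  "steps": [
    [[0.3,0,0.08],[0,0,0],1],
    [[0,0,0.03],[0,0,0],1],
    [[0,0,-0.8],[0,0,0],1],
    [[0,1.2,-0.5],[0,0,0],1],
    [[0.1,1.2,0],[0,0,0],1],
    [[0.1,1.2,0],[0,0,0],1],
    [[0,0,0],[0,0,0],1]
  ]
}}

```text
time_s: 10.1
eef_pos: [0.5549, -0.0056, 0.1166]
ee_rot: [179.8, -0.4, -3.2]
contact_force: [-0.1, -0.4, 0.2]
finger_gap: 0.0007
```

```bash
python3 - <<'E'
from h import *
rel('M')
im=shot("wrist")
for o in(.0,0.005,-.005): im=line('L',o);line('M',o)
save(im,"w4.png",(210,150,410,350),3)
E
```

```text
M box dx,dy mm [12.6 -3.9] tip z 99.6 rot [179.84  -0.43  -3.19] F [-0.1 -0.4  0.2] t 10.1
L 0.0 ooooooooooooooorWrrrrrrrrrrrrrrrrrrrrrrWWWWWW|W|WrrrrrrrrrrrrrrrrrrrrrWWWbbbbbbbbbbbbbbbbbbbb px0 [255. 190.]
M 0.0 bbbbbbbbbbbbbbbbbbbbbbbbbbbbbbbbbbWkkkkgggggg|g|ggggggyrrrrrrrrrrrroWggggggggWrggWWggggggggoo px0 [257. 252.]
L 0.005 WWrrroooooooooorWrrrrrrrrWWWWWWWWorrrrrrrrrrr|r|rrrrrrWWWWWWWWrrrrrrrrWWWbbbbbbbbWWWWWWWWWWWW px0 [256. 184.]
M 0.005 WbbbbbbbbbbbbbbbbWWWWWWWWWWbbbbbbbWkWkkgggggg|g|WWWWWWWWWggggggggggggggggggggggggggggggggggWo px0 [257. 246.]
L -0.005 rrooooooooooooorWrrrrrrrrrroWWWWrrrrrrrrrrrrr|r|rrrrrrroWWWWWrrrrrrrrrWWWbbbbbbbbbWbWWWWWbbbb px0 [256. 203.]
M -0.005 bbbbbbbbbbbbbbbbbbbbWWWWWbbbbbbbbbkkkkkgggggg|g|ggggorrrrrrrrrrrrrrkkggggkkkrrrrrrrrrrWrrWrrr px0 [258. 262.]
```

View pics/w4.png

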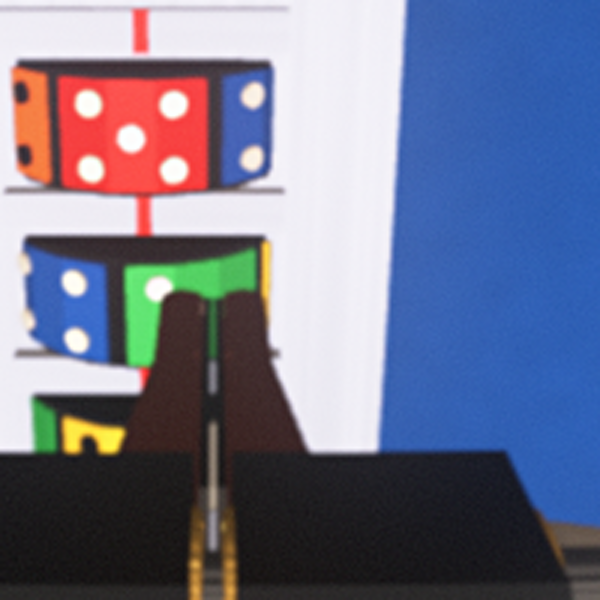

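Emit:
{"op": "step_arm", "data": {
  "steps": [
    [[-0.05,-0.45,0.6],[0,0,0.2],1],
    [[0,0,0.55],[0,0,0],1],
    [[0,0,0],[0,0,0],1],
    [[0,0,0.1],[0,0,0],1]
  ]
}}

```text
time_s: 10.85
eef_pos: [0.5546, 0.0048, 0.1028]
ee_rot: [180.0, -0.4, -3.0]
contact_force: [0.4, 0.1, 0.3]
finger_gap: 0.0011
```

Emit:
{"op": "step_arm", "data": {
  "steps": [
    [[0,0,0.1],[0,0,0],1]
  ]
}}

```text
time_s: 10.95
eef_pos: [0.5547, 0.0049, 0.1019]
ee_rot: [180.0, -0.4, -3.0]
contact_force: [-1.3, -0.0, 6.8]
finger_gap: 0.0005
```

Emit:
{"op": "step_arm", "data": {
  "steps": [
    [[0,0,0.1],[0,0,0],1]
  ]
}}

```text
time_s: 11.05
eef_pos: [0.5554, 0.0048, 0.1016]
ee_rot: [180.0, -0.5, -3.0]
contact_force: [-0.4, -0.3, 9.3]
finger_gap: 0.0005
```

Emit:
{"op": "step_arm", "data": {
  "steps": [
    [[-0.3,0,0.04],[0,0,0],1],
    [[-0.3,0,0.05],[0,0,0],1]
  ]
}}

```text
time_s: 11.25
eef_pos: [0.5531, 0.005, 0.1026]
ee_rot: [-180.0, -0.9, -3.0]
contact_force: [3.2, -0.9, 2.7]
finger_gap: 0.0001
```

Emit:
{"op": "step_arm", "data": {
  "steps": [
    [[-0.3,0,0.05],[0,0,0],1],
    [[-0.3,0,0.05],[0,0,0],1]
  ]
}}

```text
time_s: 11.45
eef_pos: [0.5489, 0.0053, 0.1026]
ee_rot: [-180.0, -1.2, -3.1]
contact_force: [3.1, -0.9, 5.2]
finger_gap: 0.0004
```

Emit:
{"op": "step_arm", "data": {
  "steps": [
    [[-0.3,0,0.06],[0,0,0],1],
    [[-0.3,0,0.07],[0,0,0],1]
  ]
}}

```text
time_s: 11.65
eef_pos: [0.5447, 0.0056, 0.1027]
ee_rot: [-179.9, -1.5, -3.1]
contact_force: [3.2, -0.5, 8.7]
finger_gap: 0.0003
```

Emit:
{"op": "step_arm", "data": {
  "steps": [
    [[-0.35,0,0.06],[0,-0.4,0],1],
    [[-0.35,0,0.06],[0,-0.4,0],1]
  ]
}}

```text
time_s: 11.85
eef_pos: [0.5391, 0.0059, 0.1029]
ee_rot: [-179.9, -0.9, -3.1]
contact_force: [3.1, -0.6, 5.3]
finger_gap: 0.0002
```

Emit:
{"op": "step_arm", "data": {
  "steps": [
    [[-0.35,0,0.07],[0,-0.4,0],1],
    [[-0.35,0,0.08],[0,-0.4,0],1]
  ]
}}

```text
time_s: 12.05
eef_pos: [0.5325, 0.0063, 0.1022]
ee_rot: [-179.9, -0.2, -3.1]
contact_force: [2.2, 0.0, 4.1]
finger_gap: 0.0006
```

Emit:
{"op": "step_arm", "data": {
  "steps": [
    [[0,0,-0.6],[0,0,0],1],
    [[-0.5,0.6,-0.4],[0,0,0],1],
    [[0,0,0],[0,0,0],1],
    [[0,0,0],[0,0,0],1]
  ]
}}

```text
time_s: 12.45
eef_pos: [0.5216, -0.0003, 0.1107]
ee_rot: [180.0, 0.3, -3.1]
contact_force: [0.6, -0.9, 0.8]
finger_gap: 0.0007
```

```bash
python3 - <<'E'
from h import *
rel('M')
im=shot("wrist")
for o in(.009,0.006,0.003,0): im=line('M',o)
save(im,"w5.png",(210,150,410,350),3)
E
```

```text
M box dx,dy mm [-21.   -0.4] tip z 93.7 rot [179.97   0.35  -3.08] F [ 0.6 -0.9  0.8] t 12.45
M 0.009 bbbbkgggggggggggggggggggggggggggggggggggggggg|g|gggggggggWkkkooyyyyyyyyyyyyyyyyyyyyyyyyyyyyyy px0 [317. 243.]
M 0.006 bbbkkggggggggWWWWWWWWgggggggggggggggggggggggg|g|ggggggggggkkkooyyyyyyyoookkWooyyyyyyyyyyyyyyy px0 [316. 249.]
M 0.003 bbbbkggggggggWoorrororororryggggggggggggggggg|g|gggggggggkkkooyyyyyyyyyyyyoooyyyyyyyyyyyyyyyy px0 [315. 254.]
M 0 rrrrkkkggggkkkkorrrrrrrooooroWWWWWWgggggggggg|g|gggggggggWkkkoyyyyyyyyyyyyyyyyyyyyyyyyyyyyyyy px0 [315. 259.]
```

Emit:
{"op": "step_arm", "data": {
  "steps": [
    [[1.2,0,-0.1],[0,0,0],1],
    [[1.2,0,0],[0,0,0],1],
    [[0.8,0,0.1],[0,0,0],1],
    [[0,0,0.2],[0,0,0],1],
    [[0,0,0.2],[0,0,0],1],
    [[0,0,0],[0,0,0],1]
  ]
}}

```text
time_s: 13.3
eef_pos: [0.5583, -0.0014, 0.1058]
ee_rot: [-180.0, 0.3, -3.1]
contact_force: [-0.3, 0.7, 0.4]
finger_gap: 0.0005
```

```bash
python3 -c "from h import *; rel('M')"
```

```text
M box dx,dy mm [15.7  0.4] tip z 88.8 rot [-179.98    0.29   -3.05] F [-0.3  0.7  0.4] t 13.3
```

Emit:
{"op": "step_arm", "data": {
  "steps": [
    [[-0.2,0,0.1],[0,0.2,0],1],
    [[0,0,0.1],[0,0,0],1],
    [[0,0,0.1],[0,0,0],1]
  ]
}}

```text
time_s: 13.6
eef_pos: [0.5552, -0.0013, 0.1024]
ee_rot: [-180.0, 0.1, -3.0]
contact_force: [0.3, -0.5, -0.0]
finger_gap: 0.0002
```

Emit:
{"op": "step_arm", "data": {
  "steps": [
    [[0,0,0.1],[0,0,0],1]
  ]
}}

```text
time_s: 13.7
eef_pos: [0.5553, -0.0013, 0.1018]
ee_rot: [180.0, 0.1, -3.0]
contact_force: [-1.2, 0.2, 6.8]
finger_gap: 0.0008
```

Emit:
{"op": "step_arm", "data": {
  "steps": [
    [[0,0,0.1],[0,0,0],1]
  ]
}}

```text
time_s: 13.8
eef_pos: [0.5558, -0.0013, 0.1015]
ee_rot: [180.0, 0.0, -3.0]
contact_force: [-0.6, -0.6, 7.2]
finger_gap: 0.0001
```

Emit:
{"op": "step_arm", "data": {
  "steps": [
    [[-0.35,0,0.06],[0,-0.2,0],1],
    [[-0.35,0,0.06],[0,-0.2,0],1]
  ]
}}

```text
time_s: 14.0
eef_pos: [0.5529, -0.0011, 0.1025]
ee_rot: [-180.0, -0.1, -3.1]
contact_force: [2.7, -0.7, 2.8]
finger_gap: 0.0005
```

Emit:
{"op": "step_arm", "data": {
  "steps": [
    [[-0.35,0,0.06],[0,-0.2,0],1],
    [[-0.35,0,0.06],[0,-0.2,0],1],
    [[-0.35,0,0.06],[0,-0.2,0],1]
  ]
}}

```text
time_s: 14.3
eef_pos: [0.5451, -0.0006, 0.1027]
ee_rot: [-179.9, 0.2, -3.1]
contact_force: [3.3, -1.5, 7.7]
finger_gap: 0.0002
```

Emit:
{"op": "step_arm", "data": {
  "steps": [
    [[-0.35,0,0.06],[0,-0.2,0],1],
    [[-0.35,0,0.07],[0,-0.2,0],1]
  ]
}}

```text
time_s: 14.5
eef_pos: [0.5396, -0.0003, 0.1029]
ee_rot: [-179.9, 0.3, -3.1]
contact_force: [2.0, -1.5, 6.3]
finger_gap: 0.0005
```

Emit:
{"op": "step_arm", "data": {
  "steps": [
    [[-0.35,0,0.08],[0,0,0],1],
    [[-0.35,0,0.09],[0,0,0],1]
  ]
}}

```text
time_s: 14.7
eef_pos: [0.5335, 0.0002, 0.1024]
ee_rot: [-179.9, 0.2, -3.1]
contact_force: [2.5, -0.9, 6.0]
finger_gap: 0.0003
```

Emit:
{"op": "step_arm", "data": {
  "steps": [
    [[-0.3,0,0.1],[0,0,0],1]
  ]
}}

```text
time_s: 14.8
eef_pos: [0.5306, 0.0003, 0.1018]
ee_rot: [-179.9, 0.1, -3.1]
contact_force: [1.9, -1.5, 6.1]
finger_gap: 0.0005
```

Emit:
{"op": "step_arm", "data": {
  "steps": [
    [[0,0,-0.6],[0,0,0],1],
    [[-0.5,0.3,-0.4],[0,0,0],1],
    [[0,0.6,0],[0,0,0],1],
    [[0,0,0],[0,0,0],1]
  ]
}}

```text
time_s: 15.2
eef_pos: [0.5197, -0.0091, 0.1105]
ee_rot: [-180.0, 0.7, -3.1]
contact_force: [0.1, -0.7, 0.4]
finger_gap: 0.0004
```

```bash
python3 - <<'E'
from h import *
rel('M')
im=shot("wrist")
for o in(.009,0.006,0.003,0): im=line('M',o)
E
```

```text
M box dx,dy mm [-22.5  -9.3] tip z 93.5 rot [-180.      0.68   -3.08] F [ 0.1 -0.7  0.4] t 15.2
M 0.009 gggggggggggggggWkWoyyyyyyyyyyyyyyyyyyyyyyyyyy|y|yyyyyyyyyyyyyyyyyyyyyyokWWWWWWWWWWWWWWWWWWWWW px0 [320. 230.]
M 0.006 gggggggggggggggkkooyyyyyyyyokkkkooyyyyyyyyyyy|y|yyyyyyyyyyyyyyyyyyyyyookWWWWWWWWWWWWWWWWWWWWW px0 [319. 235.]
M 0.003 gggggggggggggggkkWyyyyyyyyyyyyyyyyyyyyyyyyyyy|y|yyyyyyyyyyyyyyyyyyyyyoWWWWWWWWWWWWWWWWWWWWWWW px0 [319. 241.]
M 0 gggggggggggggggkkoyyyyyyyyyyyyyyyyyyyyyyyyyyy|y|yyyyyyyyyyyyyyyyyyyyyyoWWWWWWWWWWWWWWWWWWWWWW px0 [318. 246.]
```

Emit:
{"op": "step_arm", "data": {
  "steps": [
    [[0.4,0.8,0],[0,0.3,0],1],
    [[0.4,0.8,0],[0,0.2,0],1],
    [[0.1,0.5,0],[0,0,0],1],
    [[0,0,0.2],[0,0,0],1],
    [[0,0,0.2],[0,0,0],1],
    [[0,0,0],[0,0,0],1]
  ]
}}

```text
time_s: 16.05
eef_pos: [0.5294, -0.0317, 0.1059]
ee_rot: [-179.9, 0.1, -3.1]
contact_force: [0.3, -1.2, 0.8]
finger_gap: 0.0005
```

```bash
python3 -c "from h import *; rel('R')"
```

```text
R box dx,dy mm [-11.6   4.2] tip z 88.9 rot [-1.7995e+02  8.0000e-02 -3.0600e+00] F [ 0.3 -1.2  0.8] t 16.05
```

Emit:
{"op": "step_arm", "data": {
  "steps": [
    [[-0.15,0.35,0.1],[0,0.1,0],1],
    [[0,0,0.1],[0,0,0],1],
    [[0,0,0.1],[0,0,0],1]
  ]
}}

```text
time_s: 16.35
eef_pos: [0.5273, -0.0347, 0.1027]
ee_rot: [-179.9, -0.0, -3.0]
contact_force: [0.2, -0.1, -0.3]
finger_gap: 0.0006
```

Emit:
{"op": "step_arm", "data": {
  "steps": [
    [[0,0,0.1],[0,0,0],1]
  ]
}}

```text
time_s: 16.45
eef_pos: [0.5274, -0.0347, 0.1019]
ee_rot: [-179.9, -0.0, -3.0]
contact_force: [-2.3, -0.5, 7.4]
finger_gap: 0.0006
```

Emit:
{"op": "step_arm", "data": {
  "steps": [
    [[0,0,0.1],[0,0,0],1]
  ]
}}

```text
time_s: 16.55
eef_pos: [0.5275, -0.0347, 0.1015]
ee_rot: [-180.0, -0.0, -3.0]
contact_force: [-4.7, -0.0, 12.4]
finger_gap: 0.0002
```

Emit:
{"op": "step_arm", "data": {
  "steps": [
    [[0.3,0,0.03],[0,0,0],1],
    [[0.3,0,0.04],[0,0,0],1],
    [[0.3,0,0.05],[0,0,0],1]
  ]
}}

```text
time_s: 16.85
eef_pos: [0.5351, -0.035, 0.1023]
ee_rot: [179.9, 0.1, -3.0]
contact_force: [-4.2, -0.5, 10.3]
finger_gap: 0.0004
```

Emit:
{"op": "step_arm", "data": {
  "steps": [
    [[0.3,0,0.05],[0,0,0],1],
    [[0.3,0,0.06],[0,0,0],1],
    [[0.3,0,0.07],[0,0,0],1]
  ]
}}

```text
time_s: 17.15
eef_pos: [0.5443, -0.0355, 0.1028]
ee_rot: [179.8, 0.1, -3.0]
contact_force: [-3.5, 0.7, 6.6]
finger_gap: 0.0004
```

Emit:
{"op": "step_arm", "data": {
  "steps": [
    [[0.3,0,0.1],[0,0,0],1],
    [[0.2,0,0.1],[0,0,0],1],
    [[0,0,-0.6],[0,0,0],1],
    [[-1.4,0,-0.2],[0.2,0,0],1],
    [[-1.2,0,0.2],[0,0,0],1],
    [[0,0,0.3],[0,0,0],1],
    [[0,0,0],[0,0,0],1]
  ]
}}

```text
time_s: 17.85
eef_pos: [0.5232, -0.0337, 0.1057]
ee_rot: [180.0, 0.0, -2.9]
contact_force: [-0.4, 0.3, 0.2]
finger_gap: 0.0004
```

Emit:
{"op": "step_arm", "data": {
  "steps": [
    [[0.05,0,0.1],[0,0,0],1],
    [[0,0,0.1],[0,0,0],1]
  ]
}}

```text
time_s: 18.05
eef_pos: [0.5244, -0.0337, 0.1036]
ee_rot: [180.0, 0.0, -2.9]
contact_force: [0.4, -0.3, 0.4]
finger_gap: 0.0004
```

Emit:
{"op": "step_arm", "data": {
  "steps": [
    [[0,0,0.1],[0,0,0],1]
  ]
}}

```text
time_s: 18.15
eef_pos: [0.5247, -0.0337, 0.1024]
ee_rot: [180.0, 0.0, -2.9]
contact_force: [1.2, 0.6, 0.3]
finger_gap: 0.0005
```

Emit:
{"op": "step_arm", "data": {
  "steps": [
    [[0.1,0.1,0.1],[0,0,0],1]
  ]
}}

```text
time_s: 18.25
eef_pos: [0.5253, -0.0342, 0.1013]
ee_rot: [-180.0, 0.1, -2.9]
contact_force: [-4.5, 3.5, 9.3]
finger_gap: 0.0003
```

Emit:
{"op": "step_arm", "data": {
  "steps": [
    [[0,0,0.08],[0,0,0],1]
  ]
}}

```text
time_s: 18.35
eef_pos: [0.5253, -0.0339, 0.1009]
ee_rot: [-180.0, 0.1, -2.9]
contact_force: [-4.1, -0.4, 13.2]
finger_gap: 0.0006
```

Emit:
{"op": "step_arm", "data": {
  "steps": [
    [[0.3,0,0.03],[0,0,0],1],
    [[0.3,0,0.04],[0,0,0],1],
    [[0.3,0,0.05],[0,0,0],1]
  ]
}}

```text
time_s: 18.65
eef_pos: [0.5332, -0.0343, 0.102]
ee_rot: [179.9, 0.3, -2.9]
contact_force: [-4.4, -0.8, 12.4]
finger_gap: 0.0006
```

Emit:
{"op": "step_arm", "data": {
  "steps": [
    [[0.3,0,0.05],[0,0,0],1],
    [[0.3,0,0.05],[0,0,0],1],
    [[0.3,0,0.06],[0,0,0],1]
  ]
}}

```text
time_s: 18.95
eef_pos: [0.5432, -0.0348, 0.1029]
ee_rot: [179.8, 0.3, -2.9]
contact_force: [-2.9, 0.2, 6.3]
finger_gap: 0.0004
```

Emit:
{"op": "step_arm", "data": {
  "steps": [
    [[0.3,0,0.07],[0,0,0],1],
    [[0.3,0,0.09],[0,0,0],1]
  ]
}}

```text
time_s: 19.15
eef_pos: [0.5495, -0.0351, 0.1022]
ee_rot: [179.8, 0.3, -2.9]
contact_force: [-2.1, 0.5, 6.1]
finger_gap: 0.0007
```

Emit:
{"op": "step_arm", "data": {
  "steps": [
    [[0,0,-0.6],[0,0,0],1],
    [[-1.4,0.2,-0.3],[0.2,0,0],1],
    [[-1.4,0.2,-0.1],[0,0,0],1],
    [[-0.8,0,0],[0,0,0],1],
    [[0,0,0],[0,0,0],1]
  ]
}}

```text
time_s: 19.65
eef_pos: [0.5097, -0.038, 0.1128]
ee_rot: [180.0, 0.3, -2.9]
contact_force: [0.6, -0.3, 0.2]
finger_gap: 0.0005
```

```bash
python3 - <<'E'
from h import *
rel('R')
im=shot("wrist")
for o in(.009,0.006,0.003,0): im=line('R',o)
for o in(0.006,0): line('M',o)
E
```

```text
R box dx,dy mm [-30.9  -3.1] tip z 95.8 rot [179.96   0.32  -2.93] F [ 0.6 -0.3  0.2] t 19.65
R 0.009 bbbbbbbbbbbbbbbbbbbbbbbbbbbbbbbbbbWkkkkgggggg|g|gggggggggggggggggggggggggggggggggggggggggggyo px0 [333. 238.]
R 0.006 WbbbbbbbbbbbbbbbbWWWWWWWWWWbbbbbbbbkkkWgggggg|g|gWWWWWWWWgggggggggggggggggggggggggggggggggyyg px0 [331. 243.]
R 0.003 bbbbbbbbbbbbbbbbbbbWWWWWWbbbbbbbbbWkkkkgggggg|g|ggWWWWWWgggggggggggggggggggggggggggggggggggyy px0 [330. 248.]
R 0 bbbbbbkWWWkWWWbbbbbbbbbbbbbbbbbbbbbkkkggggggg|g|ggggggggggggggWWWWWWWWgggggggggggggggggggggyy px0 [329. 253.]
M 0.006 gggggggggggggggkkkoyyyyyyyyokkkkoyyyyyyyyyyyy|y|yyyyyyyyyyyyyyyyyyyyyyokWWWWWWWWWWWWWWWWWWWWW px0 [333. 182.]
M 0 gggggggggggggggkkWoyyyyyyyyyyyyyyyyyyyyyyyyyy|y|yyyyyyyyyyyyyyyyyyyyyookWWWWWWWWWWWWWWWWWWWWW px0 [332. 193.]
```

```bash
cat >> h.py <<'E'
def redline(im,k,off):
    c=proj(im,[np.r_[W[k]+V*off,.077]])[0]; x,y=np.round(c).astype(int)
    hsv=cv2.cvtColor(im["pixels"],cv2.COLOR_RGB2HSV)[y-5:y+6,x-14:x+15].astype(int)
    m=((hsv[...,0]<8)|(hsv[...,0]>172))&(hsv[...,1]>110)&(hsv[...,2]>110)
    yy,xx=np.nonzero(m); print("red",k,off,np.round(c,1),"found",len(xx),np.round([xx.mean()+x-14,yy.mean()+y-5],1) if len(xx) else None)
E
python3 - <<'E'
from h import *
im=shot("wrist")
for k,o in(('L',.018),('L',-.018),('M',-.018),('R',-.018)): redline(im,k,o)
c=proj(im,[np.r_[W['R'],.077],np.r_[W['R']+.001*U,.077]]);print(c[1]-c[0])
E
```

```text
red L 0.018 [334.3  88.3] found 56 [334.7  88. ]
red L -0.018 [331.4 157.1] found 53 [331.5 157. ]
red M -0.018 [328.4 219. ] found 48 [328.5 219. ]
red R -0.018 [325.6 273.6] found 28 [325.5 276. ]
[1.66807735 0.00341033]
```

Emit:
{"op": "step_arm", "data": {
  "steps": [
    [[0.9,-0.15,0],[0,0,0],1],
    [[0.8,-0.1,0.2],[0,0,0],1],
    [[0,0,0.3],[0,0,0],1],
    [[0,0,0.2],[0,0,0],1],
    [[0,0,0],[0,0,0],1]
  ]
}}

```text
time_s: 20.55
eef_pos: [0.5316, -0.0354, 0.1047]
ee_rot: [-179.9, 0.2, -2.9]
contact_force: [-0.3, 0.9, -0.2]
finger_gap: 0.0002
```

```bash
python3 -c "from h import *; rel('R')"
```

```text
R box dx,dy mm [-9.2  0.7] tip z 87.7 rot [-179.95    0.24   -2.9 ] F [-0.3  0.9 -0.2] t 20.55
```

Emit:
{"op": "step_arm", "data": {
  "steps": [
    [[-0.2,0,0.1],[0,0,0],1],
    [[0,0,0.1],[0,0,0],1]
  ]
}}

```text
time_s: 20.75
eef_pos: [0.5291, -0.0352, 0.1024]
ee_rot: [-180.0, 0.3, -2.9]
contact_force: [-0.3, -0.0, 3.2]
finger_gap: 0.0007
```

Emit:
{"op": "step_arm", "data": {
  "steps": [
    [[0,0,0.1],[0,0,0],1]
  ]
}}

```text
time_s: 20.85
eef_pos: [0.5291, -0.0352, 0.1018]
ee_rot: [-180.0, 0.3, -2.9]
contact_force: [-1.0, 0.4, 7.4]
finger_gap: 0.0007
```

Emit:
{"op": "step_arm", "data": {
  "steps": [
    [[0,0,0.08],[0,0,0],1]
  ]
}}

```text
time_s: 20.95
eef_pos: [0.5292, -0.0352, 0.1017]
ee_rot: [-180.0, 0.2, -2.9]
contact_force: [-2.3, 0.2, 8.6]
finger_gap: 0.0007
```

Emit:
{"op": "step_arm", "data": {
  "steps": [
    [[0.3,0,0.04],[0,0,0],1],
    [[0.3,0,0.05],[0,0,0],1],
    [[0.3,0,0.05],[0,0,0],1]
  ]
}}

```text
time_s: 21.25
eef_pos: [0.5371, -0.0356, 0.1026]
ee_rot: [179.9, 0.3, -2.9]
contact_force: [-3.7, -0.2, 9.0]
finger_gap: 0.0005
```

Emit:
{"op": "step_arm", "data": {
  "steps": [
    [[0.3,0,0.05],[0,0,0],1],
    [[0.3,0,0.06],[0,0,0],1],
    [[0.3,0,0.08],[0,0,0],1]
  ]
}}

```text
time_s: 21.55
eef_pos: [0.5456, -0.036, 0.1027]
ee_rot: [179.8, 0.3, -2.9]
contact_force: [-2.4, 0.8, 5.3]
finger_gap: 0.0004
```

Emit:
{"op": "step_arm", "data": {
  "steps": [
    [[0.3,0,0.08],[0,0,0],1],
    [[0.15,0,0.08],[0,0,0],1]
  ]
}}

```text
time_s: 21.75
eef_pos: [0.5499, -0.0363, 0.1021]
ee_rot: [179.8, 0.4, -2.9]
contact_force: [-2.3, -0.5, 5.7]
finger_gap: 0.0002
```

Emit:
{"op": "step_arm", "data": {
  "steps": [
    [[0,0,-0.6],[0,0,0],1],
    [[-1.4,0.2,-0.4],[0.2,0,0],1],
    [[-1.4,0.2,-0.1],[0,0,0],1],
    [[-0.8,0,0],[0,0,0],1],
    [[0,0,0],[0,0,0],1]
  ]
}}

```text
time_s: 22.25
eef_pos: [0.5094, -0.039, 0.1142]
ee_rot: [180.0, 0.4, -2.9]
contact_force: [-0.2, 0.3, 0.5]
finger_gap: 0.0005
```

```bash
python3 - <<'E'
from h import *
rel('M')
im=shot("wrist")
for k in 'LMR':
  for o in(0.006,0.003,-.003): im=line(k,o)
redline(im,'M',.018);redline(im,'M',-.018);save(im,"w6.png",(230,60,430,290),2.5)
E
```

```text
M box dx,dy mm [-31.2 -39.6] tip z 97.2 rot [179.97   0.39  -2.93] F [-0.2  0.3  0.5] t 22.25
L 0.006 kkkkWrroooooooorkkrrrrrrrrrWWWWWWWrrrrrrrrrrr|r|rrrrrrrWWWWWWWWrrrrrrrrrWWbbbbbbbbWWWWWWWWWWW px0 [340. 109.]
L 0.003 ooooooooooooooorkkrrrrrrrrrrrrrrrrrrrrrrrrrrr|r|rrrrrrrrrrrrrrrrrrrrrrrrkWbbbbbbbbbbbbbbbbbbb px0 [338. 115.]
L -0.003 oooooooooooooooWkkrrrrrrrrrrrrrrrrrrrrrrrrrrr|r|rrrrrrrrrrrrrrrrrrrrrrrWkWbbbbbbbbbbbbbbbbbbb px0 [336. 128.]
M 0.006 gggggggggggggggkkWoyyyyyyyyokkWkoyyyyyyyyyyyy|y|yyyyyyyyyyyyyyyyyyyyyookWWWWWWWWWWWWWWWWWWWWW px0 [333. 179.]
M 0.003 ggggggggggggggWkkWyyyyyyyyyyyyyyyyyyyyyyyyyyy|y|yyyyyyyyyyyyyyyyyyyyyyWWWWWWWWWWWWWWWWWWWWWWW px0 [333. 185.]
M -0.003 ggggggggggggggWkkkoyyyyyyyyyyyyyyyyyyyyyyyyyy|y|yyyyyyyyyyyyyyyyyyyyyyokWWWWWWWWWWWWWWWWWWWWW px0 [332. 196.]
R 0.006 oWWWWWWrrrrrrrrrkkkkbbbbbbbbWWWWWWWWbbbbbbbbb|b|bbbbbbbbWWWWWWWWbbbbbbbWkkWgggggggggWWWWWWWWW px0 [330. 241.]
R 0.003 WWWWWrrrrrrrrrrrkkkkbbbbbbbbbWWWWWWbbbbbbbbbb|b|bbbbbbbbbWWWWWWbbbbbbbbkWkWggggggggggWWWWWWWW px0 [330. 246.]
R -0.003 rkkkkkkkkkkkrrrrrkkkbbbbbbbbbbbbbbbbbbbbbbbbb|b|bbbbbbbbbbbbbbbbbbbbbbbbkkkgggggggggggggggggg px0 [329. 255.]
red M 0.018 [332. 155.] found 55 [332. 155.]
red M -0.018 [329.  216.7] found 54 [329.  217.1]
```

View pics/w6.png

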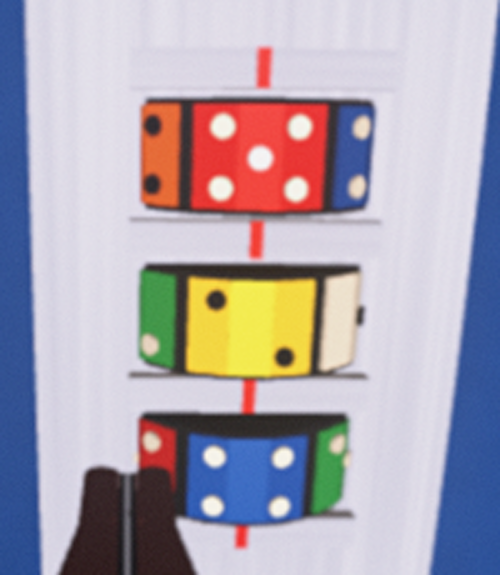

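Emit:
{"op": "step_arm", "data": {
  "steps": [
    [[0.9,1.0,-0.2],[0,0,0],1],
    [[0.9,1.0,0],[0,0,0],1],
    [[0.9,1.0,0],[0,0,0],1],
    [[0,0,0],[0,0,0],1],
    [[0,0,0],[0,0,0],1]
  ]
}}

```text
time_s: 23.25
eef_pos: [0.5403, -0.0741, 0.1159]
ee_rot: [-180.0, 0.3, -3.0]
contact_force: [1.1, 0.2, -1.0]
finger_gap: 0.0005
```

```bash
python3 - <<'E'
from h import *
rel('T')
im=shot("wrist")
for d in finder.pinpoint(im,"latch_tab")[:2]: print(d["conf"],d["xy"],atz(im,d["xy"],.1),"pred",proj(im,[np.r_[W['T'],.1]]))
E
```

```text
T box dx,dy mm [ 1.7 26.1] tip z 98.9 rot [-179.99    0.29   -3.03] F [ 1.1  0.2 -1. ] t 23.25
```

Emit:
{"op": "step_arm", "data": {
  "steps": [
    [[-0.1,0,0.5],[0,0,0],1],
    [[0,0,0.4],[0,0,0],1],
    [[0,0,0.3],[0,0,0],1],
    [[0,0,0.1],[0,0,0],1],
    [[0,0,0],[0,0,0],1]
  ]
}}

```text
time_s: 23.85
eef_pos: [0.5376, -0.0722, 0.1014]
ee_rot: [-180.0, 0.4, -2.8]
contact_force: [-0.6, -0.9, -0.5]
finger_gap: 0.0005
```

Emit:
{"op": "step_arm", "data": {
  "steps": [
    [[0,0.15,0],[0,0,0],1],
    [[0,0.15,0],[0,0,0],1],
    [[0,0.15,0],[0,0,0],1]
  ]
}}

```text
time_s: 24.15
eef_pos: [0.5375, -0.0767, 0.1016]
ee_rot: [-180.0, 0.4, -2.8]
contact_force: [-0.2, -0.1, -0.4]
finger_gap: 0.0002
```

Emit:
{"op": "step_arm", "data": {
  "steps": [
    [[0,0.15,0],[0,0,0],1],
    [[0,0.15,0],[0,0,0],1]
  ]
}}

```text
time_s: 24.35
eef_pos: [0.5375, -0.0801, 0.1018]
ee_rot: [-180.0, 0.3, -2.8]
contact_force: [0.2, -0.1, -0.7]
finger_gap: 0.0001
```

Contact expected near y ≈ −0.084.

Emit:
{"op": "step_arm", "data": {
  "steps": [
    [[0,0.15,0],[0,0,0],1],
    [[0,0.1,0],[0,0,0],1]
  ]
}}

```text
time_s: 24.55
eef_pos: [0.5374, -0.0831, 0.1018]
ee_rot: [-180.0, 0.3, -2.9]
contact_force: [-0.0, 0.8, 1.0]
finger_gap: 0.0006
```

Emit:
{"op": "step_arm", "data": {
  "steps": [
    [[0,0.1,0],[0,0,0],1],
    [[0,0.1,0],[0,0,0],1]
  ]
}}

```text
time_s: 24.75
eef_pos: [0.5373, -0.0845, 0.1019]
ee_rot: [-179.9, 0.3, -2.8]
contact_force: [0.2, 2.2, -0.2]
finger_gap: 0.0002
```

Emit:
{"op": "step_arm", "data": {
  "steps": [
    [[0,0.15,0],[0,0,0],1],
    [[0,0.15,0],[0,0,0],1]
  ]
}}

```text
time_s: 24.95
eef_pos: [0.5372, -0.0865, 0.1019]
ee_rot: [-179.9, 0.3, -2.8]
contact_force: [0.0, 0.8, -0.3]
finger_gap: 0.0003
```

Emit:
{"op": "step_arm", "data": {
  "steps": [
    [[0,0.2,0],[0,0,0],1],
    [[0,0.2,0],[0,0,0],1],
    [[0,0.2,0],[0,0,0],1],
    [[0,0.2,0],[0,0,0],1]
  ]
}}

```text
time_s: 25.35
eef_pos: [0.5368, -0.0946, 0.1019]
ee_rot: [-179.8, 0.3, -2.7]
contact_force: [-0.4, 2.4, 0.5]
finger_gap: 0.0008
```

Emit:
{"op": "step_arm", "data": {
  "steps": [
    [[0,0.2,0],[0,0,0],1],
    [[0,0.2,0],[0,0,0],1],
    [[0,0.2,0],[0,0,0],1]
  ]
}}

```text
time_s: 25.65
eef_pos: [0.5364, -0.1012, 0.1019]
ee_rot: [-179.8, 0.3, -2.7]
contact_force: [0.2, 2.3, 0.6]
finger_gap: 0.0005
```

Emit:
{"op": "step_arm", "data": {
  "steps": [
    [[0,0.15,0],[0,0,0],1],
    [[0,0.15,0],[0,0,0],1]
  ]
}}

```text
time_s: 25.85
eef_pos: [0.5362, -0.1046, 0.1019]
ee_rot: [-179.8, 0.3, -2.8]
contact_force: [-0.3, 2.6, -0.4]
finger_gap: 0.0006
```

Emit:
{"op": "step_arm", "data": {
  "steps": [
    [[0,0.1,0],[0,0,0],1]
  ]
}}

```text
time_s: 25.95
eef_pos: [0.5362, -0.1058, 0.1019]
ee_rot: [-179.8, 0.3, -2.8]
contact_force: [0.3, 3.4, 0.0]
finger_gap: 0.0005
```

Emit:
{"op": "step_arm", "data": {
  "steps": [
    [[0,0.1,0],[0,0,0],1]
  ]
}}

```text
time_s: 26.05
eef_pos: [0.5361, -0.1066, 0.1019]
ee_rot: [-179.8, 0.3, -2.8]
contact_force: [-0.1, 3.8, 0.7]
finger_gap: 0.0005
```

Emit:
{"op": "step_arm", "data": {
  "steps": [
    [[0,0.1,0],[0,0,0],1]
  ]
}}

```text
time_s: 26.15
eef_pos: [0.5361, -0.1069, 0.1019]
ee_rot: [-179.8, 0.3, -2.7]
contact_force: [-0.6, 5.1, 0.7]
finger_gap: 0.0002
```

Emit:
{"op": "step_arm", "data": {
  "steps": [
    [[0,0.08,0],[0,0,0],1],
    [[0,-0.3,0],[0,0,0],1],
    [[0,-0.3,0],[0,0,0],1],
    [[0,0,-0.5],[0,0,0],1],
    [[0,0,-2],[0,0,0],1],
    [[-1,0,-4],[0,0,0],1],
    [[-3,0.5,-4],[0,0,0],1],
    [[-3,2,-3],[0,0,0],1]
  ]
}}

```text
time_s: 26.95
eef_pos: [0.4651, -0.1242, 0.2387]
ee_rot: [-179.8, 0.7, -2.5]
contact_force: [1.0, -1.3, -0.1]
finger_gap: 0.0003
```

Emit:
{"op": "step_arm", "data": {
  "steps": [
    [[0,3,-2],[0,0,0],1],
    [[0,3,0],[0,0,0],1],
    [[0,2,0],[0,0,0],1],
    [[0,0,0],[0,0,0],1],
    [[0,0,0],[0,0,0],1]
  ]
}}

```text
time_s: 27.45
eef_pos: [0.4591, -0.2115, 0.2677]
ee_rot: [179.6, 0.2, -2.9]
contact_force: [1.0, 1.0, 0.7]
finger_gap: 0.001
```

```bash
python3 - <<'E'
from h import *
rel('T')
im=shot("wrist");save(im,"w7.png",None,1.4)
for k in 'LMR':
  for o in(0.006,-.003): im=line(k,o)
redline(im,'M',.018);redline(im,'M',-.018)
for d in finder.pinpoint(im,"latch_tab")[:2]: X=atz(im,d["xy"],.1);e=X[:2]-W['T'];print(d["conf"],d["xy"],X,"box d",e@U,e@V)
print(proj(im,[np.r_[W['T']-V*.022,.1],np.r_[W['T'],.1]]))
E
```

```text
T box dx,dy mm [ -72.1 -115.3] tip z 250.7 rot [ 1.7965e+02  1.7000e-01 -2.8800e+00] F [1.  1.  0.7] t 27.45
L 0.006 ?????????????????????????????????????????????|?|????????????????????????????????????????????? px0 [ 367. -104.]
L -0.003 ?????????????????????????????????????????????|?|????????????????????????????????????????????? px0 [367. -92.]
M 0.006 ?????????????????????????????????????????????|?|????????????????????????????????????????????? px0 [366. -57.]
M -0.003 ?????????????????????????????????????????????|?|????????????????????????????????????????????? px0 [365. -45.]
R 0.006 ?????????????????????????????????????????????|?|????????????????????????????????????????????? px0 [363. -12.]
R -0.003 rrrrrrrrrrrrrrrrr????????????????????????????|?|???????????????????bbbbbkkggggggggggggggggggg px0 [363.  -1.]
red M 0.018 [363.9 -67.1] found 0 None
red M -0.018 [361.8 -22.9] found 0 None
0.85 [360.5, 98.7] [ 0.53618011 -0.1252032   0.1       ] box d 0.0002953063080779519 -0.025122174573675375
0.47 [459.2, 69.5] [ 0.6254658  -0.10249287  0.1       ] box d 0.08827006813473445 0.002229881405244196
[[360.41055948  95.10258499]
 [362.05748765  69.30190303]]
```

View pics/w7.png

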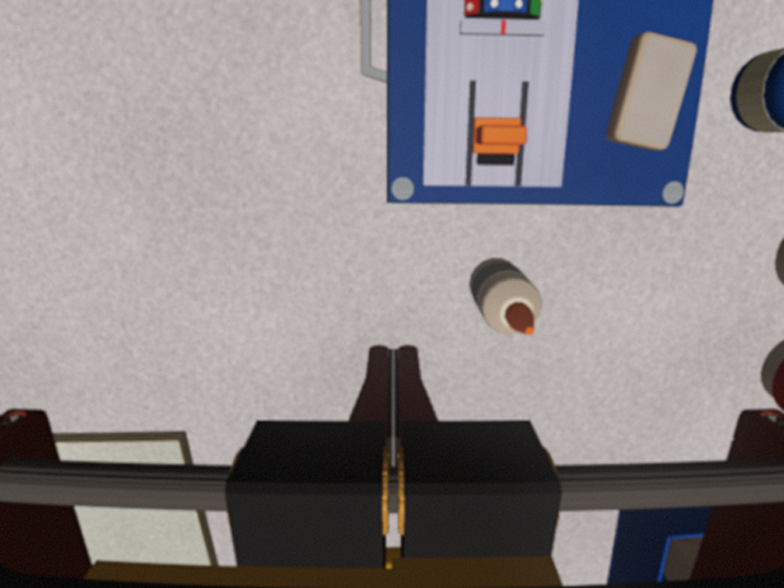

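Emit:
{"op": "step_arm", "data": {
  "steps": [
    [[0,-3,0],[0,0,0],1],
    [[0,-3,0],[0,0,0],1],
    [[0,-3,0],[0,0,0],1],
    [[0,-2,0],[0,0,0],1],
    [[0,0,0],[0,0,0],1],
    [[0,0,0],[0,0,0],1]
  ]
}}

```text
time_s: 28.45
eef_pos: [0.465, -0.0971, 0.2663]
ee_rot: [179.7, 0.2, -2.7]
contact_force: [-0.2, -0.2, 0.4]
finger_gap: 0.0007
```

```bash
python3 - <<'E'
from h import *
rel('T')
im=shot("wrist");save(im,"w8.png",(230,0,470,300),2)
for k in 'LMR':
  for o in(0.006,-.003): im=line(k,o)
redline(im,'M',.018);redline(im,'M',-.018)
for nm,z in (("latch_tab",.1),("cap",.072),("plaster_block",.072)):
  for d in finder.pinpoint(im,nm)[:1]: print(nm,d["conf"],atz(im,d["xy"],z))
E
```

```text
T box dx,dy mm [-72.3  -0.8] tip z 249.3 rot [179.65   0.21  -2.74] F [-0.2 -0.2  0.4] t 28.45
L 0.006 kkkkooooooooooorrrrrrrrrrrWWWWWWWWrrrrrrrrrrr|r|rrrrrrrWWWWWWWrrrrrrrrrbbbbbbbbbWWWWWWWWWWWWW px0 [361.  38.]
L -0.003 ooooooooooooooookkrrrrrrrrrrrrrrrrrrrrrrrrrrr|r|rrrrrrrrrrrrrrrrrrrrrrrkkbbbbbbbbbbbbbbbbbbWW px0 [361.  48.]
M 0.006 gggggggggggggggkkooyyyyyyyyokkkooyyyyyyyyyyyy|y|yyyyyyyyyyyyyyyyyyyyyooWWWWWWWWWWWWWWWWWWWWWW px0 [359.  79.]
M -0.003 ggggggggggggggkkkkyyyyyyyyyyyyyyyyyyyyyyyyyyy|y|yyyyyyyyyyyyyyyyyyyyyyyWWWWWWWWWWWWWWWWWWWWWW px0 [358.  89.]
R 0.006 WWWWWooorrrrrrrrrkbbbbbbbbbWWWWWWWWWbbbbbbbbb|b|bbbbbbbbWWWWWWWWWbbbbbbbbggggggggggWWWWWWWWWW px0 [356. 118.]
R -0.003 rrrrrrrrrrrrrrrrrrkbbbbbbbbbbbbbbbbbbbbbbbbbb|b|bbbbbbbbbbbbbbbbbbbbbbbbkkkgggggggggggggggggg px0 [356. 128.]
red M 0.018 [357.4  66.4] found 20 [357.2  67.1]
red M -0.018 [355.1 105.7] found 23 [355.  105.7]
latch_tab 0.67 [ 0.5349462  -0.12401047  0.1       ]
cap 0.93 [0.66103489 0.02583741 0.072     ]
plaster_block 0.79 [ 0.63633251 -0.10144701  0.072     ]
```

View pics/w8.png

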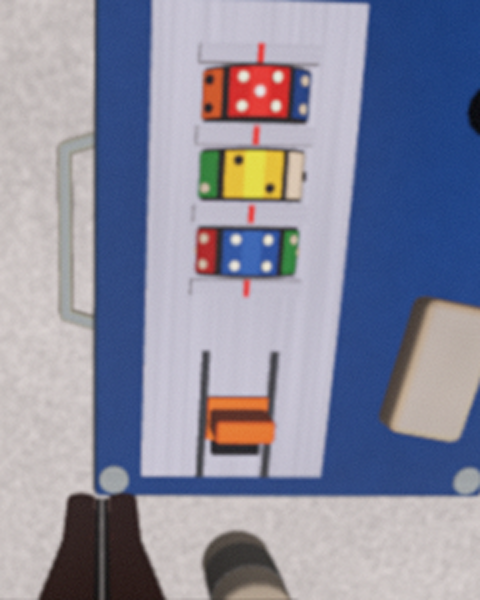

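The picture shows 5 (red), 2 (yellow) and 4 (blue) on top between the red lines, and the latch against its bumper. The cap and block have not moved.

```bash
python3 -c "from h import *; print(ctrl.sign_off())"
```

```text
the job is handed in; nothing more can be done
None
```

The tool box is unlocked and handed in at about 28.5 s. The wheels read 5, 2 and 4 from left to right, and the orange latch is against its rubber bumper.

- **Wheels:** I rolled each one with the closed fingertips. The last wrist-camera check, made after the latch was opened, put all three within about 0.03 rad of square. The middle wheel is furthest off, at about -0.03 rad.
- **Latch:** I pushed it about 23 mm by arm position, until the force rose from 2.4 to about 5 N at the bumper, then backed off. The last picture shows it touching the bumper. The pin-point network put the travel at 24–25 mm, but it also read about 2 mm too far before the push.
- **Force on the box:** the highest reading was about 14 N. I only saw readings at the end of each move call, so a brief peak between them could have gone unrecorded.
- **Other things:** the network found the cap and plaster block within about 3 mm of where they started, which is within its error. The arm did not go near the bottles or jars, and I did not measure those again at the end.

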